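Pack up the modelling-tool case

TASK

Close up the wooden modelling-tool case: with the fingers, push the upright blue tool flap over until it lies flat inside the case, and only then push the open lid over and swing it fully shut, without letting it slam. Do not pick anything up, and leave the clay figures and all other things where they are.

Things in the scene. Friction and masses are not known exactly. Their poses are not given: they have to be found in the camera images.
- case: wooden tool case, an open box 280 (its x) x 220 (its y) x 70 mm high, 8 mm walls, fixed to the table, turned about z. Origin: centre of its underside. Its x points roughly away from the robot, its y to the robot's left, z up. The lid is hinged along its left (+y) wall, the flap inside its right (-y) wall; both hinge lines run along its x.
- flap (a joint): angle of the blue tool flap, rad: 0 = lying flat in the case; at the start 1.15 to 1.65 = upright; stop at 1.75. Stiff hinge: it stays where it is left and needs 1 to 3 N near its edge. It folds over towards the case's +y; its plain blue back faces -y (outwards) while it stands, up once it lies down. The tools strapped on its other face are look only. Standing, it blocks the lid.
- lid (a joint): angle of the lid, rad: 0 = closed, flat on the case, outer face 80 mm above the table; at the start 1.5 to 1.85 = standing open; stop at 1.95. Stiff hinge: it stays where it is left at any angle and needs 1 to 6 N near its edge. It closes towards the case's -y; its outer face looks to +y while it stands open, up when closed.
- flap_hinge (a point): middle of the flap's hinge line, on the case at x 0, y -100, z 48 mm of its frame; does not move as the flap turns
- lid_hinge (a point): middle of the lid's hinge line, on the case at x 0, y +110, z 70 mm of its frame (top edge of the left wall); does not move as the lid turns
- flap_edge (a point): middle of the flap's free edge, 122 mm from its hinge line; moves with the flap. The flap is a board 250 mm long (along the hinge) and 8 mm thick, 4 mm to either side of the hinge plane
- lid_edge (a point): middle of the lid's free edge, 220 mm from its hinge line; moves with the lid. The lid is a panel 280 mm long (along the hinge) and 10 mm thick: inner face in the hinge plane, outer face 10 mm from it
- beater: bystander: small wooden clay beater, 140 x 26 x 20 mm, lying loose on the case's floor in the narrow left compartment. Origin: centre of its underside. Leave it alone.
- clay_block: bystander: loose terracotta-coloured block 60 x 90 x 50 mm standing just beyond the far end of the case. Origin: centre of its underside. Leave it alone.
- figure_bird: bystander: white bird-like figurine about 85 mm wide and 98 mm tall on the dark board. Origin: centre of its underside. Leave it alone.
- figure_pot: bystander: white pot-like figurine about 85 mm wide and 90 mm tall on the dark board. Origin: centre of its underside. Leave it alone.
- figure_shell: bystander: white shell-like figurine about 76 mm wide and 105 mm tall on the dark board. Origin: centre of its underside. Leave it alone.
- brush_jar: bystander: green glass jar 80 mm wide and 100 mm tall with brushes up to 185 mm. Origin: centre of its underside. Leave it alone.
- spray_bottle: bystander: white bottle with a blue cap, 64 mm wide, 170 mm tall. Origin: centre of its underside. Leave it alone.
- water_cup: bystander: blue mug, 80 mm wide, 90 mm tall, with a handle. Origin: centre of its underside. Leave it alone.

How it is judged:
On the way, in this order (a step that is already met when the one before it is completed fails the run):
1. the flap lies flat in the case while the lid still stands open (value of joint flap below 0.09 rad and value of joint lid above 1.1 rad), for 0.2 s.
2. the lid is shut over the flap (value of joint lid below 0.05 rad and value of joint flap below 0.09 rad), for 0.2 s.
At the end, for the whole second after the job is handed in: The flap lies flat (within 0.09 rad), the lid is shut (within 0.05 rad) and at rest, and no bystander is more than 25 mm from where it stood (all of step 2 and velocity of joint lid between -0.05 and 0.05 rad/s and not (distance of beater from where it was at the start of the episode above 0.025 m) and not (distance of clay_block from where it was at the start of the episode above 0.025 m) and not (distance of figure_bird from where it was at the start of the episode above 0.025 m) and not (distance of figure_pot from where it was at the start of the episode above 0.025 m) and not (distance of figure_shell from where it was at the start of the episode above 0.025 m) and not (distance of brush_jar from where it was at the start of the episode above 0.025 m) and not (distance of spray_bottle from where it was at the start of the episode above 0.025 m) and not (distance of water_cup from where it was at the start of the episode above 0.025 m)); the robot touches nothing.
It fails at once if the lid is swung down (below 0.9 rad) while the flap still stands up (above 0.3 rad) (value of joint lid below 0.9 rad and value of joint flap above 0.3 rad).
It fails at once if the lid slams (closes faster than 2.5 rad/s in its last 0.25 rad) (value of joint lid below 0.25 rad and velocity of joint lid below -2.5 rad/s).
It fails at once if a bystander is moved or lifted by more than 25 mm (distance of any of beater, clay_block, figure_bird, figure_pot, figure_shell, brush_jar, spray_bottle, water_cup from where it was at the start of the episode above 0.025 m).
It also fails if it takes over 61 s, if anything falls off the work surface, if the arm or the gripper's body presses on something with over 40 N, if the wrist force passes 120 N, or if a joint passes its speed limit or range.

ROBOT

A 6-joint arm with a two-finger parallel gripper is mounted at the origin on the work surface. World frame = base frame: x ahead of the robot, y to its left, z up, the work surface at z = 0. Lengths are in m, angles in rad, forces in N, time in s.
With the tool pointing down it reaches from about 0.425 to 0.95 m from the base axis. Payload 3.5 kg.
Tool frame: the origin (TCP) lies on the centre line of the jaws, within the pads' length; the fingertips stand 25 mm ahead of it and the grasp point (between the pads) lies 6 mm ahead of it; y points along the fingers, z is the direction in which the jaws open and shut, and the axes are right-handed (so a half turn about y gives the same grasp; the last joint's range is limited). The gripper opens to 85 mm and grips with 20 to 120 N. Pads are 22 mm wide; open, the fingers measure 114 mm over their backs; the gripper's body (76 mm by 85 mm) begins 54 mm behind the grasp point. The pads swing forward as they close: fully open they stand 13 mm farther back than shut.
Start: joints at [0.956, 0.286, 1.577, -0, 1.279, -0.15], TCP at [0.303, 0.603, 0.219] pointing down, gripper open.
Joint ranges: [-2.77, 2.77], [-0.9, 2.22], [0.21, 2.48], [-1.53, 4.67], [0.24, 2.81], [-2.84, 2.84]. Speed limits (rad/s): [2.79, 2.79, 3.14, 3.14, 3.14, 3.14].

INTERFACE

Orientations are given as a unit quaternion [x, y, z, w].
In Python, from plant import ctrl gives the robot as it stands.
- The arm moves only by the tool arm_command, never from a script. Its argument "steps" is a list of rows, each an object with "hand": the opening, from 0 (shut) to 1 (fully open); "travel": the shift along the tool's x, y, z in units of 0.3 m (1.0 is 0.3 m), a list of three; "rotation": the turn, a rotation vector about the tool's x, y, z in units of 30 degrees (1.0 is 30 degrees), a list of three. A call has 1 to 20 rows; each row shifts and turns the pose as measured when the row begins, along the tool's axes as they then stand; what a row does not reach is not made up. A row lasts 1/8 s, in which the tool goes at most 62.5 mm and 10.7 degrees, less where a joint would pass 70% of its speed; a pose out of reach is approached as far as the arm can. A call with a number of a shift or a turn outside -1 to 1 is refused whole. A call with a gripper value outside its range is refused whole. The fingers move at their own pace and stop on an object; "grip_force" is the grip in N (left out, the last holds). Time passes only in rows, so rows that do not move let the fingers close. It gives the time, the measured TCP pose, the force and the opening at its end, in the units of the state.
- ctrl.get_state(): the state, without advancing time (a new reading comes with each control period).
- ctrl.read_camera(name): name is "side" or "top" or "wrist"; returns (picture, depth): 400x640x3 uint8, blue, green, red; 400x640 float32, m along the optical axis (not along the pixel's ray), 0 where there is no reading.
- ctrl.camera_params(name): a dict with "fx", "fy", "cx", "cy" (pixels), "extrinsics" (4x4, takes a point from camera to world coordinates); the wrist camera has in their place "tool_from_camera" (4x4, takes a point from camera to tool coordinates, whose origin is the TCP and whose axes are the tool frame's). Camera axes: x right, y down, z forward; pixel columns grow to the right and rows downward; lengths in m; the calibration is good to about 2 mm. A picture is of the moment at which its call begins: read the wrist's pose just before it. camera_params takes no time and is no camera call.
- ctrl.sign_off(): hands the job in, once; it reports no verdict.
Trained networks look in the newest picture that a camera, given by its name, has taken for a name from the list of things; names that differ only in an ending like _2 or _b are one class to them, and where a whole thing is asked for, a point or a joint stands for the part that bears it (a point fixed in the world has none). Each returns a list of dicts, best first, with "score" (0 to 1); they miss things now and then, are a little off and sometimes report something else, mostly with a low value. They report only what shows in the picture. A call takes as long as a camera call.
- ctrl.masks_of(camera, thing): "region" (400x640 bool, what is visible of it) and "at" ([column, row] in pixels, amid what is visible of it).
The state is a dict: "time": time; "qpos": joint angles; "dq": joint speeds; "joint_efforts": joint torques, N m; "eef_pos": TCP position; "tcp_rot": TCP orientation; "contact_force": force on the tool from outside, world axes, zero at the start; "wrist_torque": the same for the moment, N m; "opening": opening from 0.0 (shut) to 1.0 (fully open).
Only numpy, scipy, OpenCV 4.12 (cv2) and the standard library are available. Lean on these libraries where they do the work, as an engineer would, in place of code of your own. Each camera call takes 0.05 s, during which the arm holds its last target.

## Working session

There is one attempt and no reset: what is moved stays moved. The work goes in short steps, Python scripts to look and compute and a tool call to move; the robot and the scene stay as the last step left them, time stands still between calls to the robot, and variables do not carry over. Pictures are saved under pics/ and viewed, and the job is handed in when it is done.

Besides the shell and the picture viewer there is one more tool, called after "Request:" by a JSON object that holds its "api" and its "payload". arm_command: Moves the arm, as the interface text tells. Shifts and turns lie within -1 to 1; 1 stands for 0.3 m of shift or 30 degrees of turn. Its arguments: {"type":"object","properties":{"steps":{"type":"array","items":{"type":"object","properties":{"hand":{"type":"number"},"travel":{"type":"array","items":{"type":"number","minimum":-1,"maximum":1}},"rotation":{"type":"array","items":{"type":"number","minimum":-1,"maximum":1}}}}},"grip_force":{"type":"number"}},"required":["steps"]}

```bash
mkdir -p pics; ls; python3 - <<'E'
from plant import ctrl
import cv2,numpy as np
s=ctrl.get_state();print(s)
for n in ["side","top","wrist"]:
    im,d=ctrl.read_camera(n);cv2.imwrite(f"pics/{n}0.png",im);np.save(f"pics/{n}0.npy",d)
    p=ctrl.camera_params(n);print(n,p)
E
```

```text
pics
{'time': 0.0, 'qpos': array([ 9.56029538e-01,  2.87171349e-01,  1.57818549e+00, -7.22266335e-06,
        1.27862235e+00, -1.49990925e-01]), 'dq': array([ 8.20662265e-04,  1.18192578e-03,  4.35586073e-04,  3.00619259e-03,
       -8.80328475e-05, -5.84249186e-04]), 'joint_efforts': array([-5.51878584e-04, -4.05989027e+01, -2.92619920e+01, -1.53623491e-04,
        6.03590408e-03, -5.04708296e-06]), 'eef_pos': array([0.30211461, 0.6028386 , 0.21793884]), 'tcp_rot': array([ 0.68888263, -0.16315978,  0.16253465, -0.68731514]), 'contact_force': array([-0.13271313, -0.32136472, -0.15230734]), 'wrist_torque': array([0.01669114, 0.00481334, 0.0436178 ]), 'opening': 1.0048855712241176}
side {'fx': 509.5311299322253, 'fy': 509.5311299322253, 'cx': 322.646619756233, 'cy': 203.20320446284393, 'extrinsics': array([[ 0.69074629, -0.43139018,  0.58032067, -0.30605233],
       [-0.72302328, -0.40057229,  0.5628314 , -0.81615835],
       [-0.01033956, -0.80835905, -0.58859897,  0.94914386],
       [ 0.        ,  0.        ,  0.        ,  1.        ]])}
top {'fx': 381.84359126666925, 'fy': 381.84359126666925, 'cx': 313.4328897741334, 'cy': 201.4617362720544, 'extrinsics': array([[-0.01104555, -0.9938452 ,  0.1102257 ,  0.46009243],
       [-0.99979443,  0.01285103,  0.01568284, -0.00150987],
       [-0.01700283, -0.11002981, -0.99378285,  1.08590137],
       [ 0.        ,  0.        ,  0.        ,  1.        ]])}
wrist {'fx': 310.1266715385813, 'fy': 310.1266715385813, 'cx': 315.48845813089315, 'cy': 201.53923042588315, 'tool_from_camera': array([[-1.37838600e-03,  9.63446673e-01,  2.67896638e-01,
        -6.68843079e-02],
       [ 4.05522115e-04, -2.67896332e-01,  9.63447659e-01,
        -1.54767591e-01],
       [ 9.99998968e-01,  1.43664078e-03, -2.14343788e-05,
        -5.64288190e-05],
       [ 0.00000000e+00,  0.00000000e+00,  0.00000000e+00,
         1.00000000e+00]])}
```

View pics/side0.png

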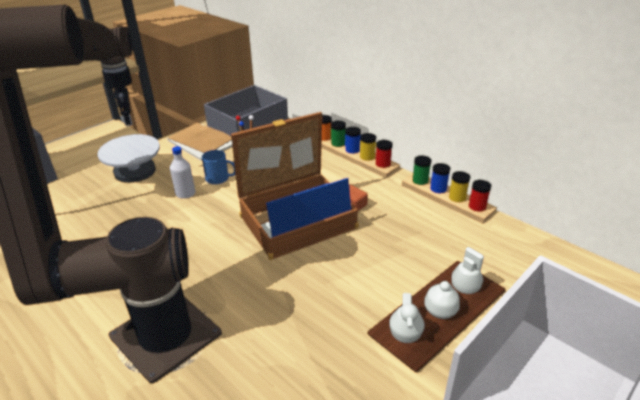

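View pics/top0.png

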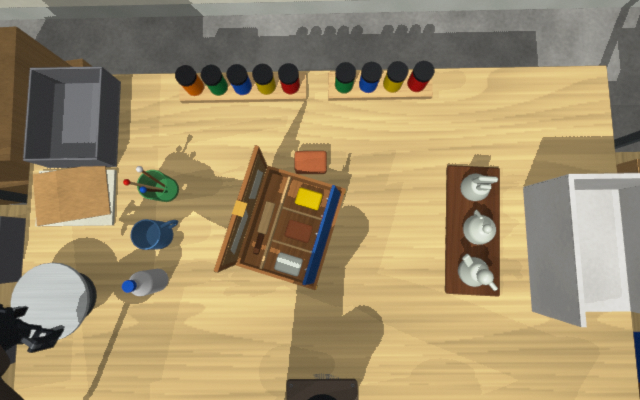

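View pics/wrist0.png

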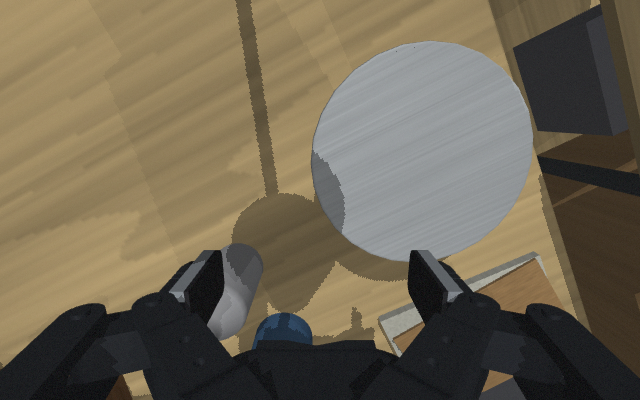

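```bash
cat > h.py <<'E'
from plant import ctrl
import cv2,numpy as np
def cloud(n,d):
    p=ctrl.camera_params(n);v,u=np.mgrid[:400,:640]
    P=np.stack([(u-p['cx'])/p['fx']*d,(v-p['cy'])/p['fy']*d,d],-1)
    E=p['extrinsics'];return P@E[:3,:3].T+E[:3,3]
E
python3 - <<'E'
from h import *
for n in ["top","side"]:
    d=np.load(f"pics/{n}0.npy");W=cloud(n,d)
    im=cv2.imread(f"pics/{n}0.png")
    for t in ["flap","lid","case","beater","clay_block","figure_bird","brush_jar","spray_bottle","water_cup"]:
        r=ctrl.masks_of(n,t)
        for k in r[:1]:
            m=k['region']&(d>0);P=W[m]
            np.save(f"pics/m_{n}_{t}.npy",m)
            print(n,t,round(k['score'],2),k['at'],m.sum(),np.percentile(P,[2,50,98],axis=0).round(3).tolist())
E
```

```text
top flap 0.87 [322.6, 237.5] 1083 [[0.366, -0.048, 0.062], [0.477, -0.007, 0.139], [0.593, 0.035, 0.17]]
top lid 0.57 [240.7, 213.2] 2240 [[0.413, 0.132, 0.089], [0.534, 0.173, 0.25], [0.664, 0.215, 0.295]]
top case 0.84 [281.8, 224.8] 10594 [[0.368, -0.04, 0.004], [0.511, 0.103, 0.033], [0.657, 0.21, 0.291]]
top beater 0.62 [239.9, 211.3] 2132 [[0.413, 0.132, 0.099], [0.532, 0.173, 0.249], [0.663, 0.214, 0.295]]
top clay_block 0.62 [311.6, 164.6] 745 [[0.659, -0.021, 0.001], [0.685, 0.023, 0.049], [0.717, 0.07, 0.053]]
top figure_bird 0.82 [475.6, 274.3] 866 [[0.344, -0.44, 0.027], [0.382, -0.401, 0.079], [0.422, -0.374, 0.112]]
top brush_jar 0.64 [155.3, 185.3] 1175 [[0.584, 0.402, -0.0], [0.62, 0.44, 0.072], [0.657, 0.518, 0.183]]
top spray_bottle 0.58 [147.1, 279.9] 898 [[0.339, 0.425, 0.013], [0.369, 0.441, 0.111], [0.395, 0.472, 0.172]]
top water_cup 0.86 [152.7, 232.0] 1087 [[0.454, 0.396, 0.003], [0.493, 0.468, 0.047], [0.527, 0.493, 0.091]]
side flap 0.61 [306.9, 207.2] 2909 [[0.363, -0.047, 0.067], [0.47, -0.006, 0.119], [0.591, 0.034, 0.167]]
side lid 0.61 [278.2, 156.0] 5627 [[0.408, 0.134, 0.076], [0.528, 0.177, 0.192], [0.664, 0.22, 0.289]]
side case 0.82 [288.8, 186.1] 12339 [[0.355, -0.058, 0.007], [0.495, 0.145, 0.116], [0.661, 0.217, 0.286]]
side clay_block 0.53 [355.2, 197.9] 318 [[0.657, -0.024, 0.007], [0.686, -0.014, 0.045], [0.714, 0.035, 0.053]]
side figure_bird 0.63 [408.7, 324.9] 1083 [[0.343, -0.447, 0.022], [0.36, -0.423, 0.066], [0.417, -0.377, 0.11]]
side spray_bottle 0.88 [181.1, 175.9] 832 [[0.332, 0.423, 0.008], [0.354, 0.438, 0.084], [0.386, 0.465, 0.17]]
side water_cup 0.84 [213.4, 166.5] 851 [[0.449, 0.4, -0.0], [0.483, 0.433, 0.059], [0.527, 0.499, 0.09]]
```

```bash
python3 - <<'E'
from h import *
from scipy.optimize import least_squares
W={n:cloud(n,np.load(f"pics/{n}0.npy")) for n in["top","side"]}
def pl(P):
    for _ in range(4):
        c=P.mean(0);n=np.linalg.svd(P-c,full_matrices=0)[2][2];r=(P-c)@n;P=P[abs(r)<max(.003,1.5*np.median(abs(r)))]
    return c,n,len(P),np.std(r),P
for n,t in[("side","flap"),("top","flap"),("side","lid"),("top","lid")]:
    P=W[n][np.load(f"pics/m_{n}_{t}.npy")]; c,nn,k,s,P=pl(P)
    if nn[1]<0: nn=-nn
    print(n,t,c.round(4),nn.round(3),k,s.round(4),"yaw",np.degrees(np.arctan2(-nn[0],nn[1])).round(1), "tilt",np.arcsin(nn[2]).round(3))
    yaw=np.arctan2(-nn[0],nn[1]);ex=np.array([np.cos(yaw),np.sin(yaw),0]);ey=np.array([-ex[1],ex[0],0])
    Q=np.stack([P@ex,P@ey,P[:,2]],-1);print(np.percentile(Q,[.5,5,50,95,99.5],axis=0).round(3).tolist())
# rim points
P=np.concatenate([W[n][np.load(f"pics/m_{n}_case.npy")] for n in W])
R=P[(abs(P[:,2]-.07)<.004)]
np.save("pics/rim.npy",R)
for yd in(-16,-18,-20,-22):
    y=np.radians(yd);ex=np.array([np.cos(y),np.sin(y),0]);ey=np.array([-ex[1],ex[0],0])
    print(yd,np.percentile(R@ex,[1,3,97,99]).round(4),np.percentile(R@ey,[1,3,97,99]).round(4),len(R))
E
```

```text
side flap [ 0.4747 -0.0057  0.1267] [ 0.3    0.943 -0.144] 1717 0.0015 yaw -17.6 tilt -0.145
[[0.334, 0.131, 0.07], [0.344, 0.132, 0.085], [0.453, 0.138, 0.128], [0.569, 0.145, 0.164], [0.581, 0.146, 0.169]]
top flap [ 0.4787 -0.0085  0.1265] [ 0.297  0.935 -0.196] 946 0.0009 yaw -17.6 tilt -0.197
[[0.338, 0.124, 0.06], [0.348, 0.126, 0.068], [0.458, 0.137, 0.13], [0.571, 0.147, 0.169], [0.582, 0.148, 0.171]]
side lid [0.5261 0.1779 0.1915] [0.29  0.954 0.076] 3075 0.0015 yaw -16.9 tilt 0.076
[[0.324, 0.315, 0.073], [0.339, 0.317, 0.091], [0.446, 0.323, 0.197], [0.584, 0.331, 0.275], [0.601, 0.335, 0.29]]
top lid [0.5293 0.1745 0.2154] [0.302 0.952 0.049] 1591 0.001 yaw -17.6 tilt 0.049
[[0.325, 0.322, 0.074], [0.336, 0.323, 0.102], [0.443, 0.325, 0.226], [0.582, 0.333, 0.29], [0.597, 0.335, 0.295]]
-16 [0.3247 0.3266 0.605  0.607 ] [0.1002 0.1022 0.3253 0.3282] 2000
-18 [0.3179 0.3193 0.5967 0.5979] [0.1177 0.1192 0.3406 0.3432] 2000
-20 [0.3081 0.3101 0.5885 0.5909] [0.1311 0.1335 0.358  0.3607] 2000
-22 [0.297  0.2997 0.5812 0.5843] [0.1432 0.1462 0.3761 0.3793] 2000
```

```bash
cat >> h.py <<'E'
from scipy.spatial.transform import Rotation as Ro
yaw=np.radians(-17.6);EX=np.array([np.cos(yaw),np.sin(yaw),0]);EY=np.array([-EX[1],EX[0],0])
C=np.stack([EX,EY,[0,0,1]])
def where(tgt=None):
    s=ctrl.get_state();R=Ro.from_quat(s['tcp_rot']).as_matrix()
    print("t",round(s['time'],2),"case-frame tcp",(C@s['eef_pos']).round(4),"F(case)",(C@s['contact_force']).round(2),"open",round(s['opening'],2))
    print("tool axes in case frame (cols x,y,z)\n",(C@R).round(3))
    if tgt is not None: print("travel units",(R.T@(C.T@np.array(tgt)-s['eef_pos'])/.3).round(3))
E
python3 - <<'E'
from h import *
where((.459,.09,.40))
s=ctrl.get_state();R=Ro.from_quat(s['tcp_rot']).as_matrix();B=C.T
# candidate: tool y=-z, tool x = +-ex,+-ey
for nm,x in[("ex",EX),("-ex",-EX),("ey",EY),("-ey",-EY)]:
    y=np.array([0,0,-1.]);z=np.cross(x,y);T=np.stack([x,y,z],1)
    print(nm,"rotvec tool (30deg units)",(Ro.from_matrix(R.T@T).as_rotvec(degrees=True)/30).round(3))
E
```

```text
t 1.05 case-frame tcp [0.1059 0.6666 0.2193] F(case) [-0.15 -0.89 -0.53] open 1.0
tool axes in case frame (cols x,y,z)
 [[ 0.988  0.     0.157]
 [-0.157  0.     0.988]
 [ 0.    -1.     0.   ]]
travel units [ 1.464 -0.602 -1.713]
ex rotvec tool (30deg units) [-0.    -0.301  0.   ]
-ex rotvec tool (30deg units) [-0.     5.699 -0.   ]
ey rotvec tool (30deg units) [-0.    -3.301  0.   ]
-ey rotvec tool (30deg units) [-0.     2.699 -0.   ]
```

Request:
{"api": "arm_command", "payload": {"steps": [{"hand": 0,"travel": [0,-0.2,0],"rotation": [0,-0.3,0]},{"hand": 0,"travel": [0,-0.2,0],"rotation": [0,0,0]},{"hand": 0,"travel": [0,-0.2,0],"rotation": [0,0,0]},{"hand": 0,"travel": [0.1,0,-0.15],"rotation": [0,0,0]},{"hand": 0,"travel": [0.1,0,-0.15],"rotation": [0,0,0]},{"hand": 0,"travel": [0.1,0,-0.15],"rotation": [0,0,0]},{"hand": 0,"travel": [0.1,0,-0.15],"rotation": [0,0,0]}]}}

```text
time: 1.92
eef_pos: [0.3643, 0.3931, 0.4049]
tcp_rot: [0.7, -0.104, 0.105, -0.699]
contact_force: [1.0, -1.3, 0.3]
opening: 0.005
```

```bash
python3 -c "
from h import *
where((.459,.09,.38))"
```

```text
t 1.93 case-frame tcp [0.2284 0.4848 0.4049] F(case) [ 1.32 -0.91  0.27] open 0.0
tool axes in case frame (cols x,y,z)
 [[ 1.     0.002 -0.011]
 [ 0.011 -0.001  1.   ]
 [ 0.002 -1.    -0.001]]
travel units [ 0.754  0.085 -1.324]
```

Request:
{"api": "arm_command", "payload": {"steps": [{"hand": 0,"travel": [0.1,0,-0.16],"rotation": [0,0,0]},{"hand": 0,"travel": [0.1,0,-0.16],"rotation": [0,0,0]},{"hand": 0,"travel": [0.1,0,-0.16],"rotation": [0,0,0]},{"hand": 0,"travel": [0.1,0,-0.16],"rotation": [0,0,0]},{"hand": 0,"travel": [0.1,0,-0.16],"rotation": [0,0,0]},{"hand": 0,"travel": [0.1,0,-0.16],"rotation": [0,0,0]},{"hand": 0,"travel": [0.1,0,-0.16],"rotation": [0,0,0]},{"hand": 0,"travel": [0.05,0,-0.16],"rotation": [0,0,0]},{"hand": 0,"travel": [0,0,-0.1],"rotation": [0,0,0]}]}}

```text
time: 3.05
eef_pos: [0.4597, -0.0853, 0.4075]
tcp_rot: [-0.699, 0.101, -0.108, 0.7]
contact_force: [-0.0, 0.6, 1.2]
opening: -0.003
```

```bash
python3 -c "
from h import *
where((.459,.09,.165))
im,d=ctrl.read_camera('side');cv2.imwrite('pics/s1.png',im)"
```

```text
t 3.05 case-frame tcp [0.464  0.0577 0.4075] F(case) [-0.21  0.6   1.21] open -0.0
tool axes in case frame (cols x,y,z)
 [[ 1.     0.01  -0.01 ]
 [ 0.01   0.002  1.   ]
 [ 0.01  -1.     0.002]]
travel units [-0.023  0.808  0.106]
```

View pics/s1.png

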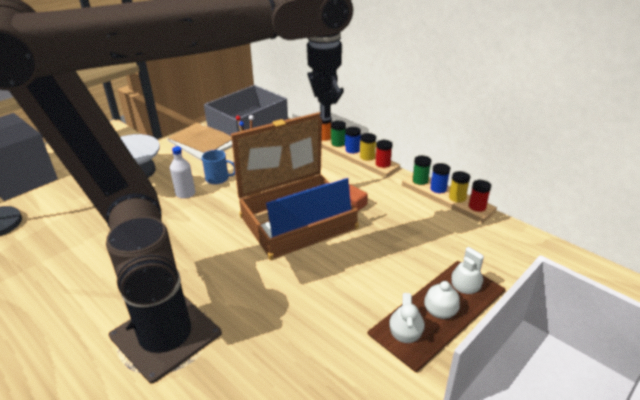

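Request:
{"api": "arm_command", "payload": {"steps": [{"hand": 0,"travel": [0,0.2,0],"rotation": [0,0,0]},{"hand": 0,"travel": [0,0.2,0],"rotation": [0,0,0]},{"hand": 0,"travel": [0,0.2,0],"rotation": [0,0,0]},{"hand": 0,"travel": [0,0.2,0],"rotation": [0,0,0]},{"hand": 0,"travel": [0,0,0],"rotation": [0,0,0]}]}}

```text
time: 3.72
eef_pos: [0.4628, -0.0896, 0.1648]
tcp_rot: [0.7, -0.101, 0.113, -0.698]
contact_force: [0.5, 1.3, 0.6]
opening: 0.002
```

```bash
python3 -c "
from h import *
where((.459,.115,.165))
im,d=ctrl.read_camera('side');cv2.imwrite('pics/s2.png',im)"
```

```text
t 3.73 case-frame tcp [0.4682 0.0545 0.1648] F(case) [0.1  1.38 0.63] open 0.0
tool axes in case frame (cols x,y,z)
 [[ 1.     0.018 -0.004]
 [ 0.004 -0.001  1.   ]
 [ 0.018 -1.    -0.001]]
travel units [-0.03  -0.001  0.202]
```

View pics/s2.png

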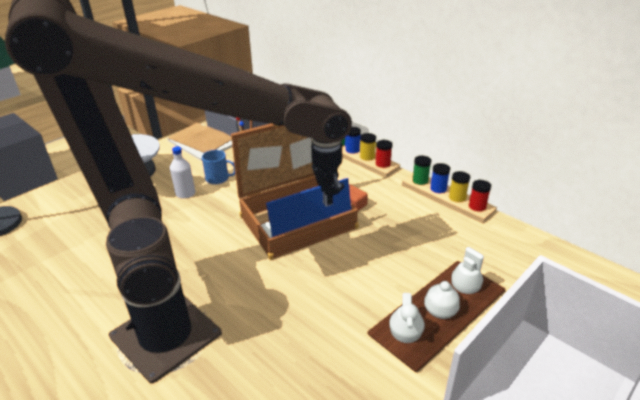

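Request:
{"api": "arm_command", "payload": {"steps": [{"hand": 0,"travel": [0,0,0.09],"rotation": [0,0,0]},{"hand": 0,"travel": [0,0,0.09],"rotation": [0,0,0]},{"hand": 0,"travel": [0,0,0.06],"rotation": [0,0,0]},{"hand": 0,"travel": [0,-0.01,0.06],"rotation": [0,0,0]},{"hand": 0,"travel": [0,0.03,0.06],"rotation": [0,0,0]}]}}

```text
time: 4.4
eef_pos: [0.5122, 0.0121, 0.1871]
tcp_rot: [0.702, -0.085, 0.13, -0.696]
contact_force: [-0.3, 0.6, 0.2]
opening: 0.001
```

```bash
python3 -c "
from h import *
where((.459,.178,.147))
im,d=ctrl.read_camera('side');cv2.imwrite('pics/s3.png',im)"
```

```text
t 4.4 case-frame tcp [0.4845 0.1664 0.1871] F(case) [-0.44  0.46  0.2 ] open 0.0
tool axes in case frame (cols x,y,z)
 [[ 0.998  0.064 -0.002]
 [ 0.002  0.001  1.   ]
 [ 0.064 -0.998  0.001]]
travel units [-0.093  0.128  0.039]
```

View pics/s3.png

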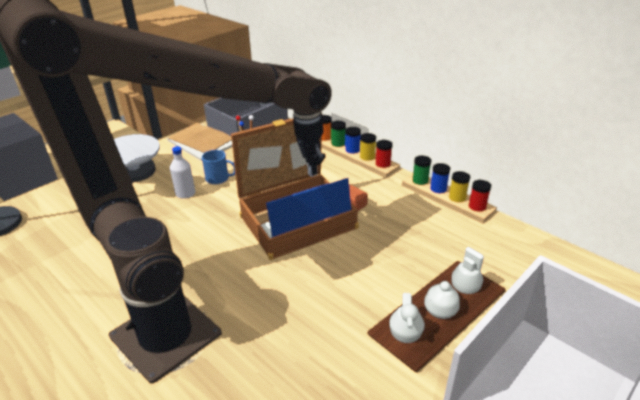

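Request:
{"api": "arm_command", "payload": {"steps": [{"hand": 0,"travel": [-0.02,-0.08,0],"rotation": [0,0,0.12]},{"hand": 0,"travel": [-0.02,0,-0.15],"rotation": [0,0,0]}]}}

```text
time: 4.7
eef_pos: [0.489, -0.0245, 0.2176]
tcp_rot: [-0.699, 0.102, -0.108, 0.7]
contact_force: [-0.0, 0.1, -0.2]
opening: 0.004
```

```bash
cat >>h.py <<'E'
def angles():
    im,d=ctrl.read_camera('side');W=cloud('side',d);out=[]
    for t,hy,hz,s in(("flap",.126,.048,1),("lid",.336,.07,-1)):
        r=ctrl.masks_of('side',t)
        if not r: print(t,"none");continue
        m=r[0]['region']&(d>0);P=W[m]
        for _ in range(5):
            c=P.mean(0);n=np.linalg.svd(P-c,full_matrices=0)[2][2];q=(P-c)@n;P=P[abs(q)<max(.003,1.5*np.median(abs(q)))]
        n=C@n; n=n if n[1]*s>0 else -n
        if s>0: a=np.arctan2(n[1],-n[2])
        else: a=np.arctan2(-n[1],-n[2])
        print(t,round(r[0]['score'],2),len(P),"angle",round(a,3),"maxz",np.percentile((W[m])[:,2],98).round(3))
    return im,d
E
python3 -c "
from h import *
where((.459,.09,.165))
im,d=angles();cv2.imwrite('pics/s4.png',im)"
```

```text
t 4.7 case-frame tcp [0.4735 0.1245 0.2176] F(case) [-0.05  0.07 -0.19] open 0.0
tool axes in case frame (cols x,y,z)
 [[ 1.     0.008 -0.01 ]
 [ 0.01   0.003  1.   ]
 [ 0.008 -1.     0.003]]
travel units [-0.051  0.175 -0.115]
flap 0.82 1810 angle 1.412 maxz 0.167
lid 0.83 2509 angle 1.501 maxz 0.29
```

Request:
{"api": "arm_command", "payload": {"steps": [{"hand": 0,"travel": [0,0,-0.09],"rotation": [0,0,0]},{"hand": 0,"travel": [0,0,-0.09],"rotation": [0,0,0]}]}}

```text
time: 5.1
eef_pos: [0.4724, -0.0777, 0.2192]
tcp_rot: [-0.698, 0.102, -0.11, 0.7]
contact_force: [-0.6, 1.2, 0.2]
opening: 0.001
```

```bash
python3 -c "
from h import *
where((.459,.09,.150))"
```

```text
t 5.1 case-frame tcp [0.4737 0.0688 0.2192] F(case) [-0.9   0.98  0.21] open 0.0
tool axes in case frame (cols x,y,z)
 [[ 1.     0.011 -0.006]
 [ 0.006  0.003  1.   ]
 [ 0.011 -1.     0.003]]
travel units [-0.051  0.23   0.07 ]
```

Request:
{"api": "arm_command", "payload": {"steps": [{"hand": 0,"travel": [0,0,0],"rotation": [0,0,0]},{"hand": 0,"travel": [0,0.1,0],"rotation": [0,0,0]},{"hand": 0,"travel": [0,0.1,0],"rotation": [0,0,0]}]}}

```text
time: 5.48
eef_pos: [0.4784, -0.0784, 0.166]
tcp_rot: [-0.699, 0.097, -0.116, 0.699]
contact_force: [0.6, 0.7, 0.2]
opening: 0.0
```

```bash
python3 -c "
from h import *
where((.459,.09,.150))"
```

```text
t 5.47 case-frame tcp [0.4797 0.07   0.166 ] F(case) [0.35 0.8  0.17] open 0.0
tool axes in case frame (cols x,y,z)
 [[ 1.     0.026 -0.004]
 [ 0.004  0.004  1.   ]
 [ 0.026 -1.     0.004]]
travel units [-0.07   0.052  0.067]
```

Request:
{"api": "arm_command", "payload": {"steps": [{"hand": 0,"travel": [-0.04,0.06,0.0],"rotation": [0,0,0.06]},{"hand": 0,"travel": [-0.02,0.0,0.06],"rotation": [0,0,0]},{"hand": 0,"travel": [0,0.0,0.06],"rotation": [0,0,0]}]}}

```text
time: 5.85
eef_pos: [0.4712, -0.0357, 0.1467]
tcp_rot: [-0.696, 0.111, -0.103, 0.702]
contact_force: [-0.1, -0.9, 0.3]
opening: -0.0
```

```bash
python3 -c "
from h import *
where((.459,.12,.150))"
```

```text
t 5.85 case-frame tcp [0.4599 0.1084 0.1467] F(case) [ 0.2  -0.85  0.25] open -0.0
tool axes in case frame (cols x,y,z)
 [[ 1.    -0.012 -0.004]
 [ 0.004  0.005  1.   ]
 [-0.012 -1.     0.005]]
travel units [-0.003 -0.011  0.039]
```

Request:
{"api": "arm_command", "payload": {"steps": [{"hand": 0,"travel": [0,0.0,0.06],"rotation": [0,0,0]}]}}

```text
time: 5.98
eef_pos: [0.4767, -0.0173, 0.1474]
tcp_rot: [-0.696, 0.111, -0.103, 0.702]
contact_force: [0.4, -0.3, 0.5]
opening: 0.001
```

```bash
python3 -c "
from h import *
where((.459,.14,.150))"
```

```text
t 5.97 case-frame tcp [0.4596 0.1277 0.1474] F(case) [ 0.48 -0.21  0.52] open 0.0
tool axes in case frame (cols x,y,z)
 [[ 1.    -0.012 -0.004]
 [ 0.005  0.006  1.   ]
 [-0.012 -1.     0.006]]
travel units [-0.002 -0.009  0.041]
```

Request:
{"api": "arm_command", "payload": {"steps": [{"hand": 0,"travel": [0,0.0,0.06],"rotation": [0,0,0]}]}}

```text
time: 6.1
eef_pos: [0.4822, 0.001, 0.1481]
tcp_rot: [-0.697, 0.11, -0.102, 0.702]
contact_force: [0.2, 0.4, -0.3]
opening: -0.0
```

```bash
python3 -c "
from h import *
where((.459,.16,.150));angles()"
```

```text
t 6.1 case-frame tcp [0.4594 0.1468 0.1481] F(case) [ 0.02  0.43 -0.33] open -0.0
tool axes in case frame (cols x,y,z)
 [[ 1.    -0.013 -0.005]
 [ 0.005  0.005  1.   ]
 [-0.013 -1.     0.005]]
travel units [-0.001 -0.006  0.044]
flap 0.96 1826 angle 1.318 maxz 0.165
lid 0.97 2290 angle 1.496 maxz 0.289
```

```bash
python3 -c "
from h import *
im,d=ctrl.read_camera('side');cv2.imwrite('pics/s5.png',cv2.resize(im[140:270,200:400],None,fx=4,fy=4,interpolation=2))
W=cloud('side',d)
P=W@C.T
m=np.load('pics/m_side_flap.npy')
for v in range(175,225,4):
  print(v,[(tuple((P[v,u]*1000).astype(int))) for u in range(305,345,8)])
im,d=ctrl.read_camera('wrist');cv2.imwrite('pics/w5.png',im)
"
```

```text
175 [(np.int64(441), np.int64(129), np.int64(231)), (np.int64(447), np.int64(94), np.int64(249)), (np.int64(464), np.int64(83), np.int64(249)), (np.int64(674), np.int64(417), np.int64(-5)), (np.int64(696), np.int64(400), np.int64(-2))]
179 [(np.int64(447), np.int64(142), np.int64(209)), (np.int64(447), np.int64(95), np.int64(236)), (np.int64(589), np.int64(318), np.int64(62)), (np.int64(659), np.int64(391), np.int64(-2)), (np.int64(555), np.int64(159), np.int64(164))]
183 [(np.int64(447), np.int64(142), np.int64(196)), (np.int64(456), np.int64(112), np.int64(211)), (np.int64(592), np.int64(322), np.int64(44)), (np.int64(527), np.int64(154), np.int64(163)), (np.int64(553), np.int64(155), np.int64(154))]
187 [(np.int64(447), np.int64(142), np.int64(183)), (np.int64(470), np.int64(141), np.int64(176)), (np.int64(503), np.int64(156), np.int64(156)), (np.int64(525), np.int64(152), np.int64(151)), (np.int64(550), np.int64(150), np.int64(144))]
191 [(np.int64(446), np.int64(142), np.int64(171)), (np.int64(469), np.int64(140), np.int64(164)), (np.int64(500), np.int64(151), np.int64(147)), (n
[... 1291 characters left out ...]
[(np.int64(441), np.int64(136), np.int64(96)), (np.int64(465), np.int64(136), np.int64(87)), (np.int64(489), np.int64(134), np.int64(79)), (np.int64(511), np.int64(127), np.int64(75)), (np.int64(538), np.int64(129), np.int64(64))]
219 [(np.int64(439), np.int64(133), np.int64(85)), (np.int64(463), np.int64(131), np.int64(77)), (np.int64(487), np.int64(129), np.int64(69)), (np.int64(507), np.int64(119), np.int64(68)), (np.int64(531), np.int64(117), np.int64(60))]
223 [(np.int64(439), np.int64(134), np.int64(70)), (np.int64(460), np.int64(127), np.int64(67)), (np.int64(480), np.int64(117), np.int64(65)), (np.int64(507), np.int64(119), np.int64(54)), (np.int64(531), np.int64(115), np.int64(47))]
```

View pics/s5.png

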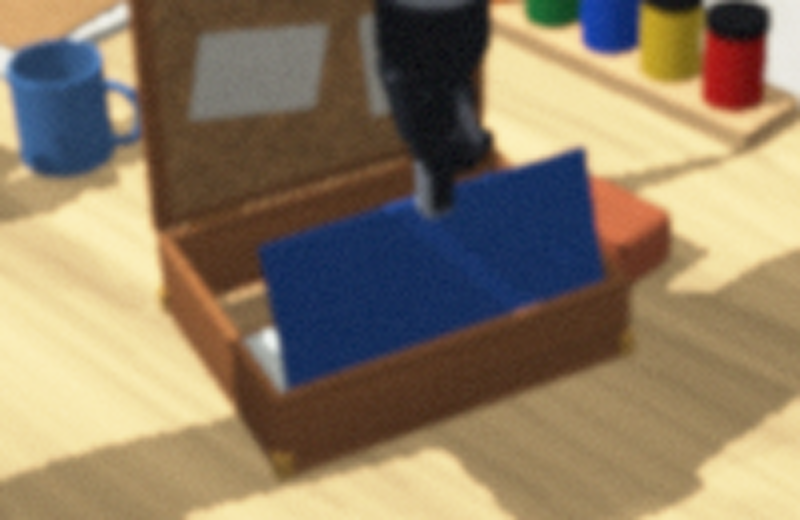

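View pics/w5.png

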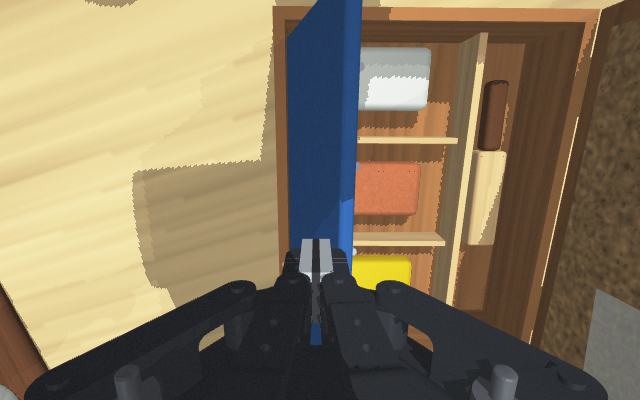

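```bash
python3 -c "
from h import *
im,d=ctrl.read_camera('wrist')
p=ctrl.camera_params('wrist');T=p['tool_from_camera']
for v in (236,239,241,244,248,255,262,270):
  for u in (308,325):
    z=d[v,u];q=T[:3,:3]@np.array([(u-p['cx'])/p['fx']*z,(v-p['cy'])/p['fy']*z,z])+T[:3,3];print(v,u,im[v,u],q.round(4))
"
```

```text
236 308 [98 61 40] [ 0.0096  0.0357 -0.0051]
236 325 [109  64  38] [-0.0038  0.0025  0.005 ]
239 308 [163 157 149] [-0.0099 -0.0165 -0.0038]
239 325 [163 158 150] [-0.0102 -0.0174  0.0044]
241 308 [165 160 152] [-0.0101 -0.0196 -0.0037]
241 325 [166 160 153] [-0.0105 -0.0206  0.0043]
244 308 [164 157 150] [-0.0103 -0.0234 -0.0036]
244 325 [166 161 153] [-0.0105 -0.024   0.0042]
248 308 [165 158 152] [-0.0103 -0.0279 -0.0035]
248 325 [167 160 153] [-0.01   -0.0272  0.0041]
255 308 [165 158 152] [-0.0097 -0.0339 -0.0033]
255 325 [165 159 152] [-0.0099 -0.0343  0.0039]
262 308 [164 158 150] [-0.01   -0.0409 -0.0032]
262 325 [166 159 153] [-0.01   -0.0409  0.0037]
270 308 [164 157 152] [-0.0102 -0.0481 -0.003 ]
270 325 [165 159 153] [-0.0099 -0.0474  0.0035]
```

Request:
{"api": "arm_command", "payload": {"steps": [{"hand": 0,"travel": [0,0.0,-0.06],"rotation": [0,0,0]},{"hand": 0,"travel": [0,0.07,0],"rotation": [0,0,0]},{"hand": 0,"travel": [0,0,0.04],"rotation": [0,0,0]}]}}

```text
time: 6.78
eef_pos: [0.4798, -0.0079, 0.127]
tcp_rot: [-0.696, 0.112, -0.104, 0.701]
contact_force: [-0.4, -0.2, -0.3]
opening: -0.0
```

```bash
python3 -c "
from h import *
where((.459,.149,.128));im,d=angles();cv2.imwrite('pics/s6.png',cv2.resize(im[140:270,200:400],None,fx=4,fy=4,interpolation=2))"
```

```text
t 6.78 case-frame tcp [0.4598 0.1376 0.127 ] F(case) [-0.32 -0.32 -0.33] open -0.0
tool axes in case frame (cols x,y,z)
 [[ 1.    -0.012 -0.001]
 [ 0.001  0.006  1.   ]
 [-0.012 -1.     0.006]]
travel units [-0.003 -0.003  0.038]
flap 0.73 1724 angle 1.309 maxz 0.165
lid 0.86 2251 angle 1.492 maxz 0.288
```

View pics/s6.png

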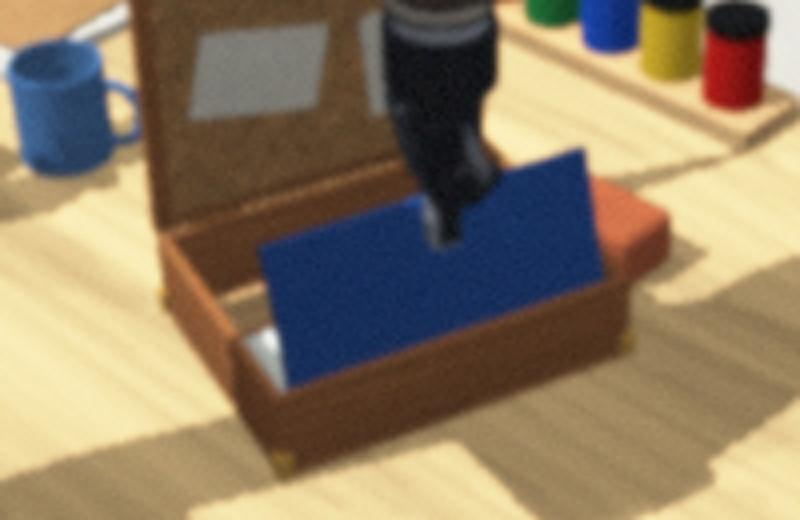

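Request:
{"api": "arm_command", "payload": {"steps": [{"hand": 0,"travel": [0,0.0,0.05],"rotation": [0,0,0]},{"hand": 0,"travel": [0,0.02,0.05],"rotation": [0,0,0]},{"hand": 0,"travel": [0,0.03,0.05],"rotation": [0,0,0]}]}}

```text
time: 7.3
eef_pos: [0.4974, 0.0374, 0.1161]
tcp_rot: [-0.697, 0.107, -0.106, 0.701]
contact_force: [0.3, -1.6, 0.3]
opening: -0.0
```

```bash
python3 -c "
from h import *
where((.459,.181,.109));im,d=angles();cv2.imwrite('pics/s7.png',cv2.resize(im[140:270,200:400],None,fx=4,fy=4,interpolation=2))"
```

```text
t 7.3 case-frame tcp [0.4628 0.1861 0.1161] F(case) [ 0.75 -1.4   0.31] open -0.0
tool axes in case frame (cols x,y,z)
 [[ 1.    -0.002 -0.004]
 [ 0.004  0.005  1.   ]
 [-0.002 -1.     0.005]]
travel units [-0.013  0.024 -0.017]
flap 0.6 2093 angle 0.84 maxz 0.139
lid 0.61 2183 angle 1.501 maxz 0.288
```

View pics/s7.png

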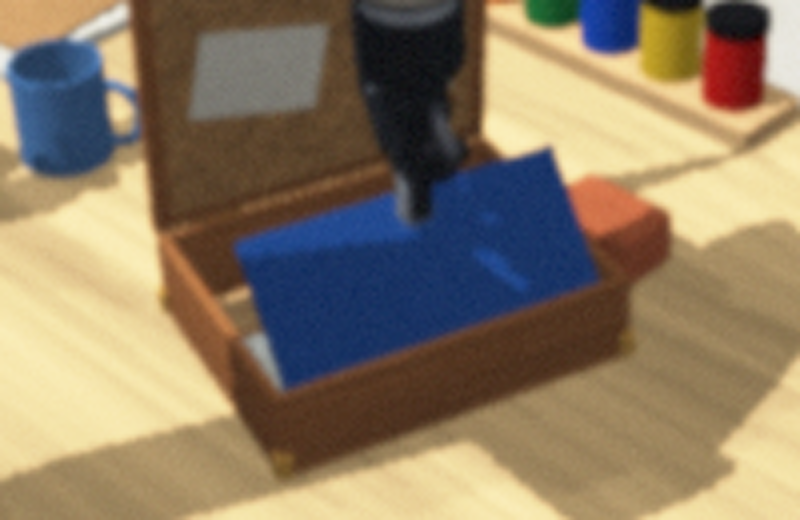

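Request:
{"api": "arm_command", "payload": {"steps": [{"hand": 0,"travel": [0,0.07,0.03],"rotation": [0,0,0]},{"hand": 0,"travel": [0,0.06,0.03],"rotation": [0,0,0]},{"hand": 0,"travel": [0,0.05,0.02],"rotation": [0,0,0]}]}}

```text
time: 7.82
eef_pos: [0.506, 0.0614, 0.0624]
tcp_rot: [-0.697, 0.106, -0.107, 0.701]
contact_force: [-0.2, -0.5, 1.7]
opening: 0.002
```

```bash
python3 -c "
from h import *
where((.459,.218,.038));im,d=angles();cv2.imwrite('pics/s8.png',cv2.resize(im[140:270,200:400],None,fx=4,fy=4,interpolation=2))"
```

```text
t 7.83 case-frame tcp [0.4637 0.2116 0.0624] F(case) [-0.08 -0.51  1.75] open 0.0
tool axes in case frame (cols x,y,z)
 [[ 1.     0.    -0.005]
 [ 0.005  0.007  1.   ]
 [ 0.    -1.     0.007]]
travel units [-0.016  0.082  0.021]
flap 0.94 1764 angle 0.229 maxz 0.08
lid 0.69 1631 angle 1.5 maxz 0.288
```

View pics/s8.png

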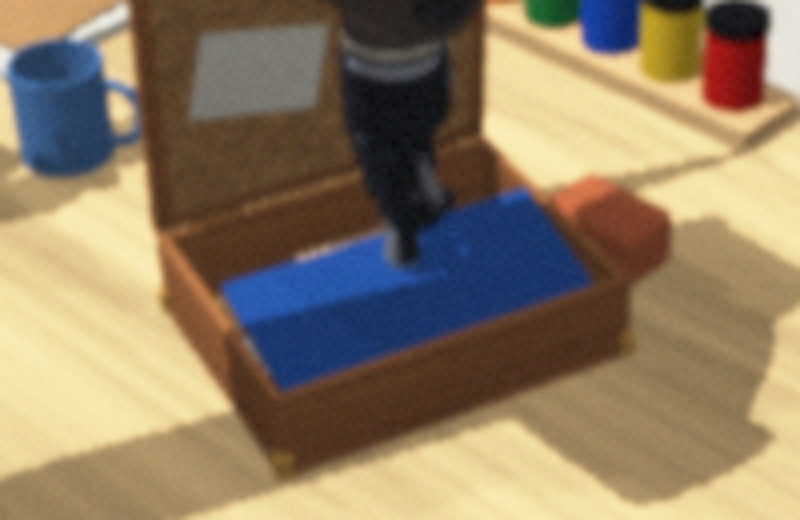

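Request:
{"api": "arm_command", "payload": {"steps": [{"hand": 0,"travel": [0,0.05,0.01],"rotation": [0,0,0]},{"hand": 0,"travel": [0,0.025,0.0],"rotation": [0,0,0]}]}}

```text
time: 8.22
eef_pos: [0.5076, 0.0642, 0.04]
tcp_rot: [-0.696, 0.106, -0.108, 0.702]
contact_force: [-0.2, -0.3, 2.6]
opening: 0.003
```

```bash
python3 -c "
from h import *
where((.459,.218,.038));im,d=angles()"
```

```text
t 8.22 case-frame tcp [0.4644 0.2147 0.04  ] F(case) [-0.13 -0.33  2.6 ] open 0.0
tool axes in case frame (cols x,y,z)
 [[ 1.     0.001 -0.004]
 [ 0.004  0.007  1.   ]
 [ 0.001 -1.     0.007]]
travel units [-0.018  0.007  0.011]
flap 0.77 1480 angle 3.13 maxz 0.056
lid none
```

Request:
{"api": "arm_command", "payload": {"steps": [{"hand": 0,"travel": [0,0.015,0.0],"rotation": [0,0,0]}]}}

```text
time: 8.5
eef_pos: [0.5085, 0.064, 0.0395]
tcp_rot: [-0.697, 0.106, -0.107, 0.701]
contact_force: [-15.8, -0.1, 40.1]
opening: 0.003
```

```bash
python3 -c "
from h import *
where((.459,.218,.038));im,d=angles()"
```

```text
t 8.5 case-frame tcp [0.4653 0.2147 0.0395] F(case) [-15.05  -4.89  40.07] open 0.0
tool axes in case frame (cols x,y,z)
 [[ 1.    -0.001 -0.005]
 [ 0.005  0.006  1.   ]
 [-0.001 -1.     0.006]]
travel units [-0.021  0.005  0.011]
flap 0.67 1510 angle 1.651 maxz 0.289
lid 0.68 1882 angle 1.498 maxz 0.289
```

Request:
{"api": "arm_command", "payload": {"steps": [{"hand": 0,"travel": [0,-0.05,0],"rotation": [0,0,0]},{"hand": 0,"travel": [0,-0.15,0],"rotation": [0,0,0]},{"hand": 0,"travel": [0,-0.2,0],"rotation": [0,0,0]},{"hand": 0,"travel": [0,-0.2,0],"rotation": [0,0,0]},{"hand": 0,"travel": [0,-0.2,0],"rotation": [0,0,0]},{"hand": 0,"travel": [0,-0.2,0],"rotation": [0,0,0]},{"hand": 0,"travel": [0,-0.1,0],"rotation": [0,0,0]}]}}

```text
time: 9.52
eef_pos: [0.5058, 0.0612, 0.3766]
tcp_rot: [-0.697, 0.108, -0.105, 0.701]
contact_force: [1.5, 0.6, 0.8]
opening: -0.001
```

```bash
python3 -c "
from h import *
where((.459,.43,.37));im,d=angles();cv2.imwrite('pics/s9.png',im)
for t in ['beater','clay_block']:
  pass
W=cloud('side',d)@C.T
im,d=ctrl.read_camera('top');cv2.imwrite('pics/t9.png',im);W=cloud('top',d)@C.T
for y in np.arange(.12,.26,.015):
  m=(abs(W[...,0]-.459)<.09)&(abs(W[...,1]-y)<.004);print(round(y,3),np.median(W[m][:,2]).round(4),m.sum())
"
```

```text
t 9.53 case-frame tcp [0.4636 0.2113 0.3766] F(case) [1.25 1.07 0.81] open -0.0
tool axes in case frame (cols x,y,z)
 [[ 1.    -0.005 -0.004]
 [ 0.004  0.005  1.   ]
 [-0.005 -1.     0.005]]
travel units [-0.012  0.026  0.729]
flap 0.73 1572 angle 3.134 maxz 0.055
lid 0.73 2840 angle 1.502 maxz 0.29
0.12 0.0698 228
0.135 1.0859 1406
0.15 0.6741 852
0.165 0.6734 695
0.18 0.6699 645
0.195 0.6686 683
0.21 0.6681 659
0.225 0.6674 607
0.24 0.6696 1153
0.255 0.6749 532
```

View pics/s9.png

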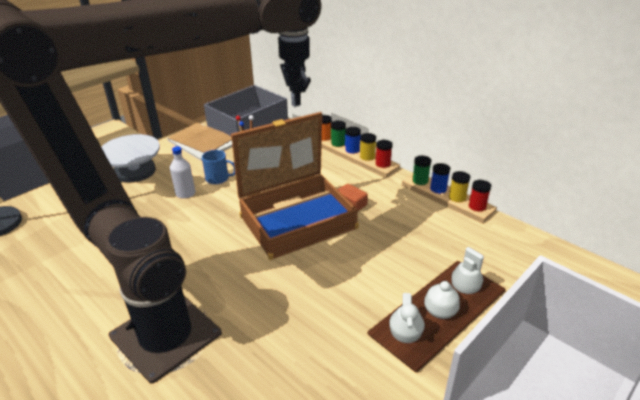

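View pics/t9.png

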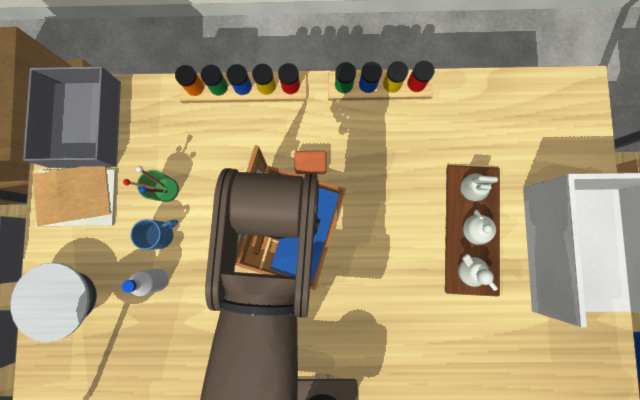

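Request:
{"api": "arm_command", "payload": {"steps": [{"hand": 0,"travel": [0,0,0.18],"rotation": [0,0,0]},{"hand": 0,"travel": [0,0,0.18],"rotation": [0,0,0]},{"hand": 0,"travel": [0,0,0.18],"rotation": [0,0,0]},{"hand": 0,"travel": [0,0,0.18],"rotation": [0,0,0]},{"hand": 0,"travel": [0,0,0],"rotation": [0,0,0]}]}}

```text
time: 10.35
eef_pos: [0.5682, 0.2711, 0.3545]
tcp_rot: [0.7, -0.12, 0.097, -0.697]
contact_force: [0.1, 0.1, -0.1]
opening: 0.0
```

```bash
python3 -c "
from h import *
where((.459,.43,.245))"
```

```text
t 10.35 case-frame tcp [0.4596 0.4302 0.3545] F(case) [ 0.09  0.17 -0.06] open 0.0
tool axes in case frame (cols x,y,z)
 [[ 1.    -0.031  0.001]
 [-0.001 -0.009  1.   ]
 [-0.031 -0.999 -0.009]]
travel units [0.009 0.365 0.003]
```

Request:
{"api": "arm_command", "payload": {"steps": [{"hand": 0,"travel": [0,0.19,0],"rotation": [0,0,-0.06]},{"hand": 0,"travel": [0,0.19,0],"rotation": [0,0,0]},{"hand": 0,"travel": [0,0,-0.1],"rotation": [0,0,0]},{"hand": 0,"travel": [0,0,-0.1],"rotation": [0,0,0]}]}}

```text
time: 10.85
eef_pos: [0.5429, 0.2102, 0.2273]
tcp_rot: [0.705, -0.113, 0.103, -0.693]
contact_force: [3.2, 3.2, 4.0]
opening: -0.001
```

```bash
python3 -c "
from h import *
where((.459,.36,.236));im,d=angles();cv2.imwrite('pics/s10.png',im)"
```

```text
t 10.85 case-frame tcp [0.4539 0.3645 0.2273] F(case) [2.07 3.96 3.96] open -0.0
tool axes in case frame (cols x,y,z)
 [[ 1.    -0.011 -0.002]
 [ 0.002 -0.019  1.   ]
 [-0.011 -1.    -0.019]]
travel units [ 0.017 -0.029 -0.016]
flap 0.59 1547 angle 3.13 maxz 0.055
lid 0.57 3461 angle 1.49 maxz 0.289
```

View pics/s10.png

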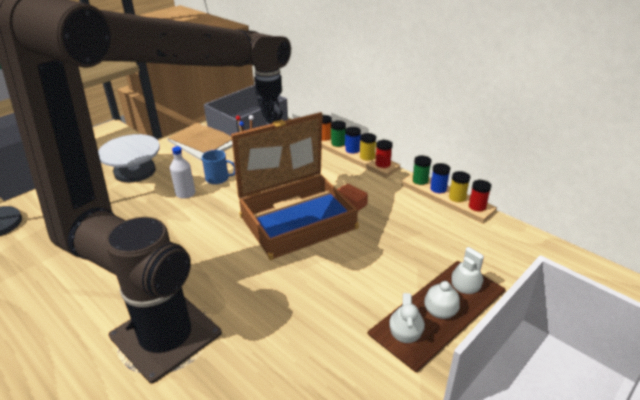

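Request:
{"api": "arm_command", "payload": {"steps": [{"hand": 0,"travel": [0.01,-0.06,0.02],"rotation": [0,0,0]},{"hand": 0,"travel": [0,0,0],"rotation": [0,0,0]}]}}

```text
time: 11.25
eef_pos: [0.5492, 0.216, 0.2478]
tcp_rot: [0.704, -0.113, 0.104, -0.693]
contact_force: [0.6, 0.6, 0.3]
opening: 0.004
```

```bash
python3 -c "
from h import *
where((.459,.36,.25));
im,d=ctrl.read_camera('wrist');cv2.imwrite('pics/w11.png',im)"
```

```text
t 11.25 case-frame tcp [0.4582 0.372  0.2478] F(case) [0.43 0.77 0.29] open 0.0
tool axes in case frame (cols x,y,z)
 [[ 1.    -0.009  0.001]
 [-0.001 -0.017  1.   ]
 [-0.009 -1.    -0.017]]
travel units [ 0.003 -0.007 -0.04 ]
```

View pics/w11.png

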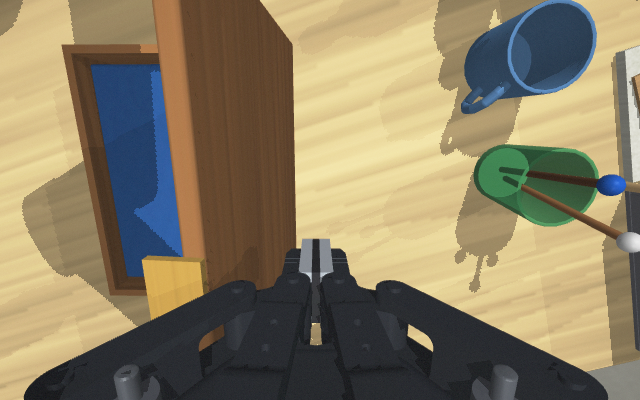

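Request:
{"api": "arm_command", "payload": {"steps": [{"hand": 0,"travel": [0,0,-0.07],"rotation": [0,0,0]},{"hand": 0,"travel": [0,0,-0.07],"rotation": [0,0,0]},{"hand": 0,"travel": [0,0.01,-0.07],"rotation": [0,0,0]}]}}

```text
time: 11.68
eef_pos: [0.5284, 0.1548, 0.2438]
tcp_rot: [0.704, -0.112, 0.103, -0.694]
contact_force: [2.2, 2.9, -1.1]
opening: -0.002
```

```bash
python3 -c "
from h import *
where((.459,.267,.230));im,d=angles();cv2.imwrite('pics/s12.png',im)"
```

```text
t 11.68 case-frame tcp [0.4568 0.3073 0.2438] F(case) [ 1.21  3.47 -1.05] open -0.0
tool axes in case frame (cols x,y,z)
 [[ 1.    -0.012 -0.002]
 [ 0.002 -0.015  1.   ]
 [-0.012 -1.    -0.015]]
travel units [ 0.008  0.048 -0.134]
flap 0.55 1508 angle 3.129 maxz 0.055
lid none
```

View pics/s12.png

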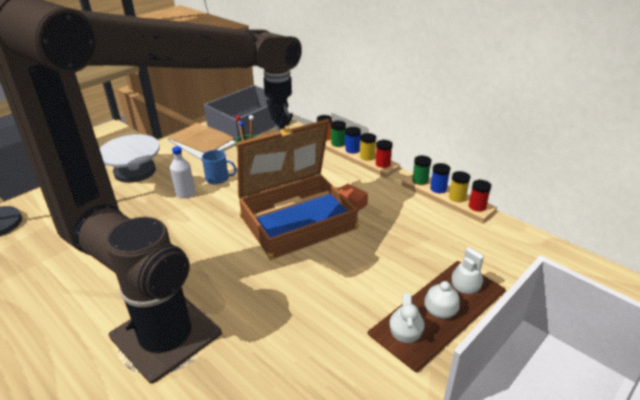

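Request:
{"api": "arm_command", "payload": {"steps": [{"hand": 0,"travel": [0.01,0.02,-0.06],"rotation": [0,0,0]},{"hand": 0,"travel": [0,0.03,-0.06],"rotation": [0,0,0]},{"hand": 0,"travel": [0,0.035,-0.055],"rotation": [0,0,0]}]}}

```text
time: 12.2
eef_pos: [0.5154, 0.1006, 0.2205]
tcp_rot: [0.704, -0.111, 0.104, -0.694]
contact_force: [-0.1, 1.2, 3.6]
opening: -0.001
```

```bash
python3 -c "
from h import *
where((.459,.234,.211));im,d=angles();cv2.imwrite('pics/s13.png',im)"
```

```text
t 12.2 case-frame tcp [0.4608 0.2518 0.2205] F(case) [-0.5   1.11  3.61] open -0.0
tool axes in case frame (cols x,y,z)
 [[ 1.    -0.008 -0.001]
 [ 0.001 -0.016  1.   ]
 [-0.008 -1.    -0.016]]
travel units [-0.006  0.033 -0.059]
flap 0.59 1544 angle 3.135 maxz 0.055
lid 0.85 2071 angle 1.0 maxz 0.259
```

View pics/s13.png

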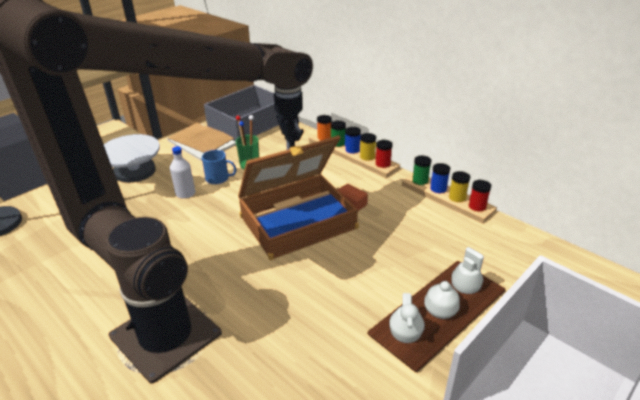

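Request:
{"api": "arm_command", "payload": {"steps": [{"hand": 0,"travel": [0,0.035,-0.05],"rotation": [0,0,0]},{"hand": 0,"travel": [0,0.04,-0.05],"rotation": [0,0,0]},{"hand": 0,"travel": [0,0.045,-0.045],"rotation": [0,0,0]},{"hand": 0,"travel": [0,0.05,-0.04],"rotation": [0,0,0]}]}}

```text
time: 12.85
eef_pos: [0.4971, 0.0447, 0.1672]
tcp_rot: [0.704, -0.111, 0.104, -0.694]
contact_force: [1.9, 1.8, 0.2]
opening: -0.001
```

```bash
python3 -c "
from h import *
where((.459,.182,.156));im,d=angles();cv2.imwrite('pics/s14.png',im)"
```

```text
t 12.85 case-frame tcp [0.4603 0.1929 0.1672] F(case) [1.27 2.3  0.24] open -0.0
tool axes in case frame (cols x,y,z)
 [[ 1.    -0.008 -0.001]
 [ 0.001 -0.016  1.   ]
 [-0.008 -1.    -0.016]]
travel units [-0.004  0.038 -0.036]
flap 0.6 1564 angle 3.132 maxz 0.055
lid 0.9 452 angle 0.558 maxz 0.199
```

View pics/s14.png

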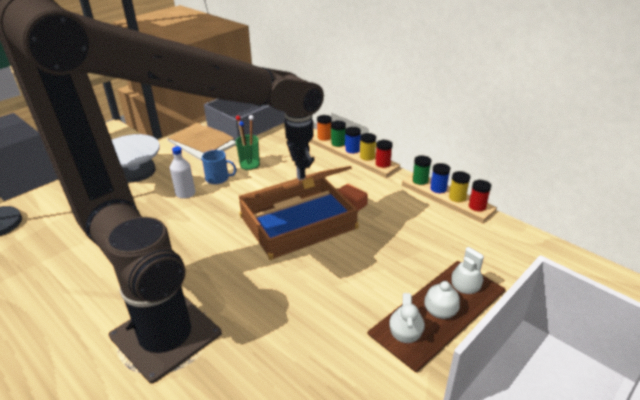

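Request:
{"api": "arm_command", "payload": {"steps": [{"hand": 0,"travel": [0,0.05,-0.035],"rotation": [0,0,0]},{"hand": 0,"travel": [0,0.05,-0.03],"rotation": [0,0,0]},{"hand": 0,"travel": [0,0.05,-0.025],"rotation": [0,0,0]},{"hand": 0,"travel": [0,0.045,-0.015],"rotation": [0,0,0]}]}}

```text
time: 13.5
eef_pos: [0.4862, 0.013, 0.1061]
tcp_rot: [0.704, -0.112, 0.104, -0.694]
contact_force: [1.3, 2.0, 1.6]
opening: 0.001
```

```bash
python3 -c "
from h import *
where((.459,.155,.066));im,d=angles();cv2.imwrite('pics/s15.png',cv2.resize(im[140:270,200:400],None,fx=4,fy=4,interpolation=2))"
```

```text
t 13.5 case-frame tcp [0.4595 0.1594 0.1061] F(case) [0.61 2.3  1.61] open 0.0
tool axes in case frame (cols x,y,z)
 [[ 1.    -0.009 -0.002]
 [ 0.001 -0.015  1.   ]
 [-0.009 -1.    -0.015]]
travel units [-0.     0.134 -0.013]
flap 0.88 716 angle 3.112 maxz 0.056
lid 0.73 2252 angle 0.21 maxz 0.125
```

View pics/s15.png

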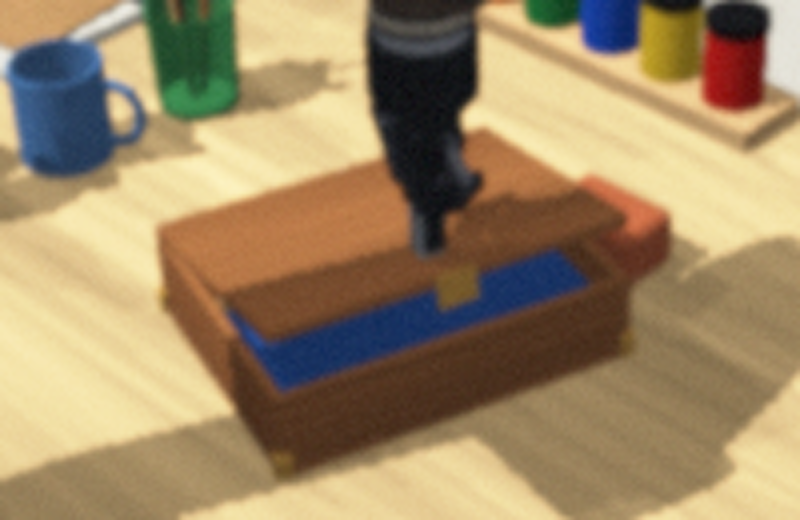

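Request:
{"api": "arm_command", "payload": {"steps": [{"hand": 0,"travel": [0,0.04,-0.005],"rotation": [0,0,0]},{"hand": 0,"travel": [0,0.04,0],"rotation": [0,0,0]},{"hand": 0,"travel": [0,0.03,0],"rotation": [0,0,0]}]}}

```text
time: 14.02
eef_pos: [0.4857, 0.0104, 0.0727]
tcp_rot: [0.705, -0.111, 0.103, -0.693]
contact_force: [-0.2, -0.8, 1.2]
opening: 0.0
```

```bash
python3 -c "
from h import *
where((.459,.155,.066));im,d=angles()"
```

```text
t 14.03 case-frame tcp [0.4598 0.1567 0.0727] F(case) [ 0.06 -0.81  1.15] open 0.0
tool axes in case frame (cols x,y,z)
 [[ 1.    -0.008 -0.003]
 [ 0.003 -0.018  1.   ]
 [-0.008 -1.    -0.018]]
travel units [-0.002  0.022 -0.005]
flap 0.72 1152 angle 0.061 maxz 0.087
lid 0.93 3052 angle 0.027 maxz 0.087
```

Request:
{"api": "arm_command", "payload": {"steps": [{"hand": 0,"travel": [0,0.02,0],"rotation": [0,0,0]},{"hand": 0,"travel": [0,0.012,0],"rotation": [0,0,0]}]}}

```text
time: 14.42
eef_pos: [0.4859, 0.0106, 0.0677]
tcp_rot: [0.705, -0.112, 0.102, -0.693]
contact_force: [-14.6, 1.7, 33.9]
opening: -0.0
```

```bash
python3 -c "
from h import *
where((.459,.155,.066));im,d=angles()"
```

```text
t 14.43 case-frame tcp [0.4599 0.157  0.0677] F(case) [-14.45  -2.78  33.91] open -0.0
tool axes in case frame (cols x,y,z)
 [[ 1.    -0.013 -0.003]
 [ 0.003 -0.019  1.   ]
 [-0.013 -1.    -0.018]]
travel units [-0.003  0.006 -0.007]
flap none
lid 0.6 3150 angle 0.001 maxz 0.083
```

Bottomed out with the lid shut; I lift clear and check.

Request:
{"api": "arm_command", "payload": {"steps": [{"hand": 0,"travel": [0,-0.05,0],"rotation": [0,0,0]},{"hand": 0,"travel": [0,-0.15,0],"rotation": [0,0,0]},{"hand": 0,"travel": [0,-0.2,0],"rotation": [0,0,0]},{"hand": 0,"travel": [0,-0.2,0],"rotation": [0,0,0]},{"hand": 0,"travel": [0,-0.1,0],"rotation": [0,0,0]},{"hand": 0,"travel": [0,0,0],"rotation": [0,0,0]},{"hand": 0,"travel": [0,0,0],"rotation": [0,0,0]}]}}

```text
time: 15.45
eef_pos: [0.488, 0.015, 0.2817]
tcp_rot: [0.704, -0.113, 0.101, -0.694]
contact_force: [0.5, -0.1, -0.3]
opening: 0.002
```

```bash
python3 -c "
from h import *
where();im,d=angles();cv2.imwrite('pics/s16.png',im)
W=cloud('side',d)
for t in ['clay_block','figure_bird','spray_bottle','water_cup']:
  r=ctrl.masks_of('side',t)
  if r: m=r[0]['region']&(d>0);print(t,np.percentile(W[m],[2,50,98],axis=0).round(3).tolist())
"
```

```text
t 15.45 case-frame tcp [0.4606 0.1618 0.2817] F(case) [ 0.47  0.07 -0.28] open 0.0
tool axes in case frame (cols x,y,z)
 [[ 1.    -0.015 -0.004]
 [ 0.004 -0.017  1.   ]
 [-0.015 -1.    -0.017]]
flap none
lid 0.67 3086 angle 0.008 maxz 0.083
clay_block [[0.658, -0.022, 0.007], [0.686, 0.002, 0.047], [0.715, 0.063, 0.053]]
figure_bird [[0.342, -0.447, 0.017], [0.36, -0.422, 0.065], [0.418, -0.378, 0.11]]
spray_bottle [[0.332, 0.424, 0.005], [0.353, 0.439, 0.083], [0.385, 0.47, 0.169]]
water_cup [[0.449, 0.395, -0.002], [0.484, 0.433, 0.056], [0.551, 0.499, 0.09]]
```

View pics/s16.png

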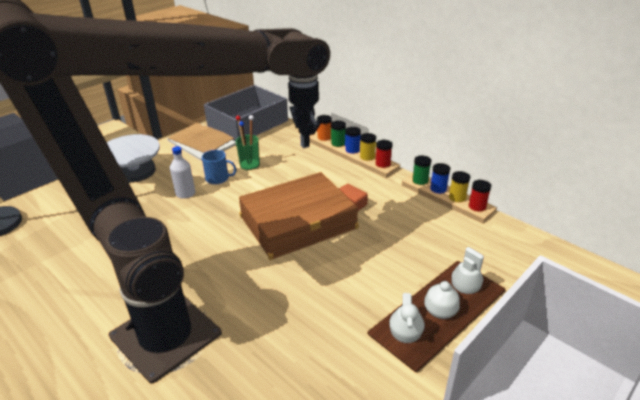

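The case is closed (lid face around pixel 298,205), nothing is touching the arm, and the bystanders I measured are where they were. I'm handing in.

```bash
python3 -c "
from plant import ctrl
print(ctrl.sign_off())"
```

```text
the job is handed in; nothing more can be done
None
```

The case is closed: I pushed the blue flap flat with the shut fingertips, then went over the standing lid and pushed it down along its arc. It took about 15.5 s of the 61 s allowed, and I lifted clear before handing in.

**Last checks**
- **Lid:** it measured 0.008 rad in the side camera, and the arm was touching nothing (under 1 N). It closed slowly, in small steps.
- **Flap:** it measured within about 0.03 rad of flat while still visible. Once the lid covered it, it could no longer be seen.
- **Bystanders:** clay block, bird, spray bottle and cup read where they started. Pot, shell and brush jar I only judged from the picture. The beater is hidden under the lid and was not checked at the end.

**What disagreed or went wrong**
- **Fingertip position:** the fingertips appeared about 15 mm behind the reported TCP, not 25 mm ahead as stated. My first push slid over the flap's edge without moving it, so I redid it lower.
- **Pressing force:** pressing to the stops peaked at about 40 N (43 N in total) on the flap and 34 N (37 N) on the lid, more than I intended. Both were through the fingertips, so the 40 N limit on the arm and gripper body should not apply.
- **Network errors:** the network once reported the lid as the flap and sometimes missed the lid. I discarded those readings.

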